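# Two fitting kits at the plumbing counter

### The job

Make up two kits of fittings from the stock on the counter: the red-handled valve and the white coupling go in the blue tray, the yellow-handled valve and the brass nipple out of the tall black pot go in the cardboard tray. Put one piece in each compartment of a tray, upright as it stands now and resting on the tray's floor, in whichever of the two you like. Leave the grey coupling and the loose brass cap where they are.

Things in the scene. Friction and masses are not known exactly. Their poses are not given: they have to be found in the camera images.
- valve_red: brass ball valve lying with its bore level along its x, 58 x 32 x 52 mm overall, about 0.16 kg: two hexagonal ends 28 mm across flats, and on top a red wing handle, rigid, 48 mm long along x, 12 mm wide along y, from 36 to 52 mm above the underside (a good grip across its 12 mm width). Origin at the centre of the underside, z up as it stands
- valve_yellow: brass ball valve lying with its bore level along its x, 58 x 32 x 52 mm overall, about 0.16 kg: two hexagonal ends 28 mm across flats, and on top a yellow wing handle, rigid, 48 mm long along x, 12 mm wide along y, from 36 to 52 mm above the underside (a good grip across its 12 mm width). Origin at the centre of the underside, z up as it stands
- coupling_white: white plastic pipe coupling standing on end, round, 38 mm across its two end collars (each 18 mm long), 35 mm at the waist, 56 mm tall, about 0.06 kg; origin at the centre of the underside, z up its axis
- coupling_grey: grey plastic pipe coupling standing on end, round, 38 mm across its two end collars (each 18 mm long), 35 mm at the waist, 56 mm tall, about 0.06 kg; origin at the centre of the underside, z up its axis. Not wanted: stays where it is
- nipple: brass pipe nipple standing on end inside the black pot, 50 mm tall, about 0.1 kg: round ends 25 mm across, and a hexagon 28 mm across flats (32 mm across corners) from 18 to 32 mm above its foot; origin at the centre of the underside, z up its axis. Grip the round upper end, from 32 to 50 mm
- pot: fixed black plastic pot, open at the top, 80 mm tall, outside 104 mm across at the foot and 110 mm at the rim, walls 4 mm, floor 6 mm thick, inside 96 mm across at the bottom and 102 mm at the rim; origin at the centre of the underside. The nipple stands within 9 mm of its middle. Fully open fingers may not fit inside: go in with them narrowed
- tray_blue: blue plastic fixed tray, 190 (its x) x 110 (its y) x 26 mm high, walls and floor 4 mm thick, origin at the centre of its underside; a divider 4 mm thick and nearly as high as the walls, along its y through the middle, makes two equal compartments of 89 x 102 mm, their centres 46 mm to +x and -x of the origin
- tray_card: brown cardboard fixed tray, 190 (its x) x 110 (its y) x 26 mm high, walls and floor 4 mm thick, origin at the centre of its underside; a divider 4 mm thick and nearly as high as the walls, along its y through the middle, makes two equal compartments of 89 x 102 mm, their centres 46 mm to +x and -x of the origin
- cap: loose hexagonal brass cap lying on the counter, 30 mm across flats, 16 mm tall; origin at the centre of the underside. Not wanted: stays where it is
Mind the look-alikes: they are no part of the job. Leave any turquoise look-alike of the valve_yellow alone.

How it is judged:
By the outcome, as a careful person would: the job done as asked, in the order asked, and still so for the second after the job is handed in, with the robot touching nothing.
It also fails if it takes over 102 s, if anything falls off the work surface, if the arm or the gripper's body presses on something with over 40 N, if the wrist force passes 120 N, or if a joint passes its speed limit or range.

### The arm

A 6-joint arm with a two-finger parallel gripper is mounted at the origin on the work surface. World frame = base frame: x ahead of the robot, y to its left, z up, the work surface at z = 0. Lengths are in m, angles in degrees, forces in N, time in s.
With the tool pointing down it reaches from about 0.35 to 0.875 m from the base axis. Payload 4.2 kg.
Tool frame: the origin (TCP) lies midway between the tips of the shut fingers; the grasp point (between the pads) lies 19 mm behind it; z points along the fingers, y is the line along which they close (so a half turn about z gives the same grasp; the last joint's range is limited). The gripper opens to 87 mm and grips with 3 to 60 N. Pads are 19 mm wide; open, the fingers measure 117 mm over their backs; the gripper's body (75 mm by 190 mm) begins 51 mm behind the grasp point.
Start: joints at [90.963, 22.042, 0.453, 0, -68.411, -14.817], TCP at [0.15, 0.607, 0.223] pointing down, gripper open.
Joint ranges: [-179.83, 179.83], [-69.29, 118.12], [-61.27, 80.66], [-181.25, 117.63], [-171.15, -9.14], [-177.46, 177.46]. Speed limits (degrees/s): [159.86, 159.86, 180, 180, 180, 180].

### API

Orientations are given as [roll, pitch, yaw] about the fixed x, y, z axes, in that order (R = Rz(yaw) Ry(pitch) Rx(roll)).
In Python, from workcell import env gives the robot as it stands. The module is installed in compiled form; this text tells all that it offers. Calls block until the motion is done:
- env.goto(position, orientation): joint-space move of the TCP to a pose.
- env.move_straight(position, rotation=None, rate=0.15, force_limit=None): straight line of the TCP; rotation=None keeps the orientation; rate is the mean speed in m/s. With force_limit (N) it stops when the force on the tool has changed by that much, and returns True; else False.
- env.set_joints(angles): joint-space move.
- env.gripper_to(opening, grasp_force=None): opening from 0.0 (shut) to 1.0 (fully open); grasp_force is the grip in N (None keeps the last); returns when the fingers have stopped.
- env.dwell(seconds).
- env.inverse_kinematics(position, orientation): joint angles nearest the present ones, or None.
- env.read_state(): the state.
- env.grab_frame(name): name is "side" or "top" or "wrist"; returns a dict with "image" (384x512x3 uint8, blue, green, red), "fx", "fy", "cx", "cy" (pixels), "position" and "orientation" of the camera in the world. Camera axes: x right, y up, looking along -z (the intrinsics and any distortion apply to the point x, -y, -z); pixel columns grow to the right and rows downward; lengths in m; the calibration is good to about 2 mm. The wrist camera is an equidistant fisheye: a pixel r from the principal point sees the ray r / f radians off the axis. A picture is of the moment at which its call begins. There is no depth.
A pose or a line that the arm cannot do raises env.Unreachable and nothing moves.
- env.close_job(): hands the job in; it is judged then, once.
Trained networks look in a picture, given as the dict that the camera call returned (one of the last four; its "shot" number tells which), for a name from the list of things; names that differ only in an ending like _2 or _b are one class to them, and where a whole thing is asked for, a point or a joint stands for the part that bears it (a point fixed in the world has none). Each returns a list of dicts, best first, with "score" (0 to 1); they miss things now and then, are a little off and sometimes report something else, mostly with a low value. They report only what shows in the picture. A call takes as long as a camera call. They do not tell look-alikes from the thing itself.
- env.search_frame(picture, thing): "xyz" ([x, y, z] in m, in world coordinates, good to about 4 mm: the middle of the surface that is visible of it).
- env.trace(picture, thing): "mask" (384x512 bool, what is visible of it).
The state is a dict: "clock": time; "joint_positions": joint angles; "qvel": joint speeds; "joint_torque": joint torques, N m; "position": TCP position; "tool_rot": TCP orientation; "force": force on the tool from outside, world axes, zero at the start; "wrist_torque": the same for the moment, N m; "opening": opening from 0.0 (shut) to 1.0 (fully open); "finger_force": force on a finger pad.
Only numpy, scipy, OpenCV 4.12 (cv2) and the standard library are available. Lean on these libraries where they do the work, as an engineer would, in place of code of your own. Each camera call takes 0.05 s, during which the arm holds its last target. There are 200 camera calls.

## Working session

There is one attempt and no reset: what is moved stays moved. The work goes in short steps, each a Python script; the robot and the scene stay as the last script left them, time stands still between calls to the robot, and variables do not carry over. Pictures are saved under pics/ and viewed, at most 14 in all, crops included, and the job is handed in when it is done.

```bash
mkdir -p pics
python3 - <<'E'
from workcell import env
import cv2,numpy as np
s=env.read_state();print(s['clock'],s['position'],s['tool_rot'],s['opening'],s['force'])
ims={}
for n in ['top','side']:
    f=env.grab_frame(n);ims[n]=f
    cv2.imwrite(f'pics/{n}0.png',f['image'])
    print(n,{k:v for k,v in f.items() if k!='image'})
for t in ['valve_red','valve_yellow','coupling_white','coupling_grey','nipple','pot','tray_blue','tray_card','cap']:
    for n in ims:
        print(t,n,[(np.round(d['xyz'],3).tolist(),round(d['score'],2)) for d in env.search_frame(ims[n],t)])
cv2.imwrite('pics/both.png',cv2.resize(np.vstack([ims['top']['image'],ims['side']['image']]),None,fx=.78,fy=.78))
print(env.read_state()['clock'])
E
```

```text
0.0 [0.1494862  0.60622344 0.22143333] [ 1.79872443e+02 -5.20859489e-03 -1.38644929e+01] 0.9985637765886646 [ 0.3863729   0.82167477 -0.19524405]
top {'fx': 395.05134094147735, 'fy': 395.05134094147735, 'cx': 251.64674287347682, 'cy': 192.18244113003752, 'position': array([ 0.40527202, -0.01030251,  0.91449597]), 'orientation': array([  8.72811518,   1.96127155, -88.8091267 ]), 'shot': 1}
side {'fx': 397.1478502211634, 'fy': 397.1478502211634, 'cx': 255.3695973852977, 'cy': 191.72426647970116, 'position': array([0.31832967, 0.93548688, 0.59781433]), 'orientation': array([  59.76569472,    1.38603073, -167.63725547]), 'shot': 2}
valve_red top [([0.641, 0.199, 0.027], 0.7)]
valve_red side [([0.645, 0.215, 0.025], 0.58)]
valve_yellow top [([0.54, 0.153, 0.028], 0.71), ([0.412, -0.316, 0.005], 0.58), ([0.472, 0.078, 0.028], 0.54)]
valve_yellow side [([0.54, 0.16, 0.027], 0.78), ([0.472, 0.094, 0.024], 0.51)]
coupling_white top [([0.641, -0.226, 0.051], 0.66)]
coupling_white side [([0.639, -0.218, 0.034], 0.45)]
coupling_grey top [([0.621, -0.006, 0.058], 0.83)]
coupling_grey side [([0.621, 0.006, 0.036], 0.82)]
nipple top [([0.475, -0.063, 0.053], 0.42)]
nipple side []
pot top [([0.48, -0.075, 0.005], 0.56)]
pot side [([0.478, -0.034, 0.054], 0.91)]
tray_blue top [([0.549, 0.017, 0.014], 0.68), ([0.407, -0.316, 0.009], 0.65)]
tray_blue side [([0.408, -0.329, 0.013], 0.55)]
tray_card top [([0.434, 0.332, 0.006], 0.72)]
tray_card side [([0.433, 0.324, 0.001], 0.55)]
cap top [([0.549, 0.015, 0.017], 0.43), ([0.638, -0.225, 0.052], 0.37)]
cap side [([0.552, 0.022, 0.009], 0.43)]
1.0
```

View pics/top0.png

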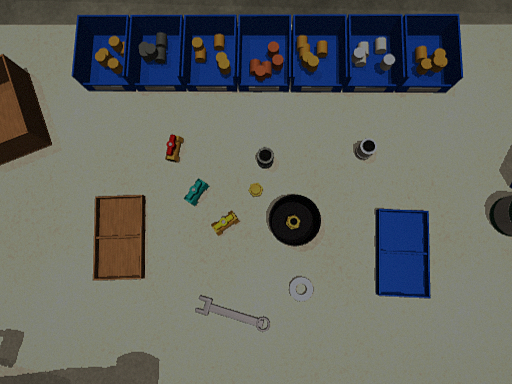

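View pics/side0.png

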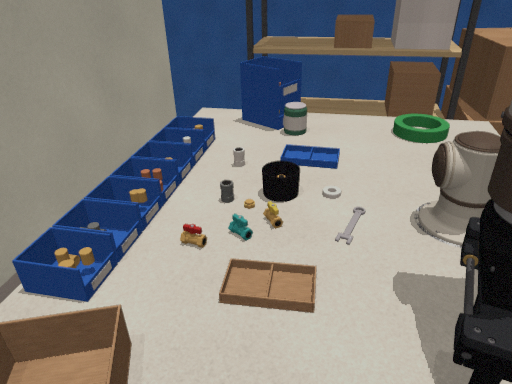

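The top view shows the red valve at (174,148), a turquoise valve at (196,191), a yellow valve at (225,222), the grey coupling at (265,157), and the white coupling at (366,149). The nipple is in the pot at (293,222), with the card tray at (120,237) and the blue tray at (403,252). Two things could be valve_yellow: (196,191) is turquoise, so a decoy, and (225,222) has the yellow handle, so it fits. I'll confirm with a crop and measure.

```bash
cat > h.py <<'E'
from workcell import env
import cv2,numpy as np
from scipy.spatial.transform import Rotation as R
def ground(f,uv,z):
    """pixels -> world points on plane z"""
    uv=np.atleast_2d(np.asarray(uv,float)); a=(uv-[f['cx'],f['cy']])/[f['fx'],f['fy']]
    if f.get('fish'):
        r=np.linalg.norm(a,axis=1,keepdims=True)+1e-9
        d=np.c_[a/r*np.sin(r),np.cos(r)]
    else: d=np.c_[a,np.ones(len(a))]
    d=R.from_euler('xyz',f['orientation'],degrees=True).apply(d*[1,-1,-1])
    return f['position']+d*((z-f['position'][2])/d[:,2])[:,None]
def rect(f,mask,z):
    """min area rect of largest blob on plane z: centre, long, short (m), yaw of long side"""
    m=mask.astype(np.uint8); n,l,s,_=cv2.connectedComponentsWithStats(m)
    m=(l==1+np.argmax(s[1:,4])); v,u=np.nonzero(m)
    p=ground(f,np.c_[u,v],z)[:,:2]
    (c,(w,h),a)=cv2.minAreaRect((p*1000).astype(np.float32))
    if w<h: w,h,a=h,w,a+90
    return np.round(np.array(c)/1000,4),round(w),round(h),round((a+90)%180-90,1),len(u)
def hsvmask(f,lo,hi):
    h=cv2.cvtColor(f['image'],cv2.COLOR_BGR2HSV); return cv2.inRange(h,lo,hi)>0
def grab(n):
    f=env.grab_frame(n); f['fish']= n=='wrist'; return f
def best(f,t,near=None):
    L=env.trace(f,t); return [(d['mask'],d['score']) for d in L]
E
python3 - <<'E'
from h import *
f=grab('top')
for t,z in [('valve_red',.044),('valve_yellow',.044),('coupling_white',.056),('nipple',.056),('tray_blue',.026),('tray_card',.026),('pot',.08)]:
    for m,s in best(f,t): print(t,round(s,2),rect(f,m,z))
a=f['image'][125:245,155:275]
cv2.imwrite('pics/crop1.png',cv2.resize(a,None,fx=4.8,fy=4.8,interpolation=cv2.INTER_CUBIC))
print(ground(f,[[100,92],[460,92]],.06))
E
```

```text
valve_red 0.75 (array([0.6376, 0.2044]), 63, 36, -10.3, 366)
valve_yellow 0.75 (array([0.5368, 0.1486]), 55, 30, -31.7, 303)
valve_yellow 0.74 (array([0.4686, 0.081 ]), 57, 29, -49.7, 283)
coupling_white 0.69 (array([ 0.6375, -0.2282]), 53, 36, -46.7, 337)
nipple 0.49 (array([ 0.4715, -0.0681]), 28, 28, 0.4, 157)
tray_blue 0.78 (array([ 0.4107, -0.3105]), 194, 118, -1.8, 4707)
tray_card 0.94 (array([0.4346, 0.3222]), 191, 116, 3.6, 4297)
pot 0.66 (array([ 0.4754, -0.0696]), 106, 105, 0.9, 1929)
[[ 0.76456584  0.37706391  0.06      ]
 [ 0.76970161 -0.43967278  0.06      ]]
```

View pics/crop1.png

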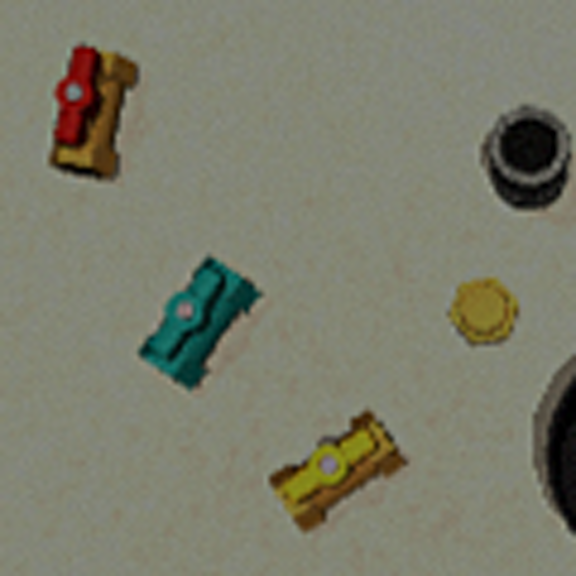

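The crop confirms it: the valve at bottom centre (330,465 in the crop) has the yellow handle on a brass body, and the turquoise one at (200,320) is the look-alike. Going above the red valve next for a wrist view.

Run:
```python
from h import *
env.gripper_to(0.5)
env.goto([.6376,.2044,.2],[180,0,-10.3])
f=grab('wrist');print({k:v for k,v in f.items() if k!='image'})
cv2.imwrite('pics/w1.png',f['image'])
for m,s in best(f,'valve_red'): print(s,rect(f,m,.044))
m=hsvmask(f,(0,150,60),(6,255,255))|hsvmask(f,(174,150,60),(180,255,255)); print('handle',rect(f,m,.052))
print(env.read_state()['clock'],env.read_state()['position'])
```

```text
{'fx': 297.3186396354542, 'fy': 297.3186396354542, 'cx': 256.8354317290469, 'cy': 194.0526328182731, 'position': array([0.70658012, 0.19238268, 0.36260831]), 'orientation': array([-1.51882850e+01,  4.37384657e-02, -1.00196427e+02]), 'shot': 4, 'fish': True}
0.87 (array([0.6492, 0.2083]), 59, 30, -10.3, 1235)
handle (array([0.6472, 0.2091]), 46, 16, -10.2, 408)
4.7417 [0.63729342 0.20541661 0.20007749]
```

View pics/w1.png

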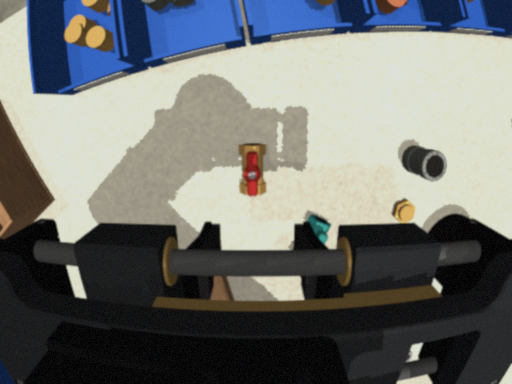

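The wrist view shows the red valve at (252,170) with its handle along the tool x axis, and nothing is near the fingers. Grasping it.

```bash
cat >> h.py <<'E'
def pick(xy,yaw,z,opening,force,hover=.13):
    env.gripper_to(opening)
    env.goto([*xy,hover],[180,0,yaw])
    hit=env.move_straight([*xy,z],rate=.1,force_limit=12)
    env.gripper_to(0,force); s=env.read_state()
    print('grip z',s['position'],'open mm',s['opening']*87,'ff',s['finger_force'],'hit',hit,'t',s['clock'])
def place(xy,yaw,z,opening,up=.14):
    """up: travel height; z: expected TCP height at touchdown"""
    env.goto([*xy,up],[180,0,yaw])
    env.move_straight([*xy,z+.012],rate=.12)
    hit=env.move_straight([*xy,z-.004],rate=.03,force_limit=3)
    s=env.read_state(); print('down',hit,s['position'],s['opening']*87)
    env.gripper_to(opening); env.move_straight([*xy,.16],rate=.2); print('t',env.read_state()['clock'])
E
python3 - <<'E'
from h import *
pick([.6472,.2091],-10.2,.037,.5,30)
env.move_straight([.6472,.2091,.16],rate=.15)
s=env.read_state();print(s['opening']*87,s['finger_force'],s['force'])
f=grab('wrist');cv2.imwrite('pics/w2.png',f['image'])
E
```

```text
grip z [0.64728265 0.20916103 0.03712562] open mm 11.855620926170118 ff 33.029351122677326 hit False t 7.075
11.710702188626783 33.0056968331337 [-0.96113384 -1.04536565 -1.62430992]
```

View pics/w2.png

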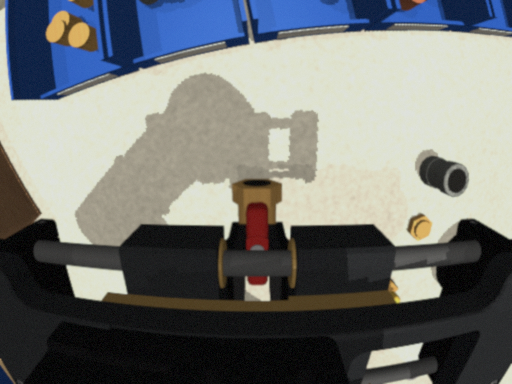

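The red valve is held level by its handle, whose boss is at (257,248). Placing it in the blue tray, then looking at the white coupling.

Run:
```python
from h import *
env.goto([.457,-.312,.16],[180,0,-1.8])
place([.457,-.312],-1.8,.041,.4)
f=grab('wrist');cv2.imwrite('pics/w3.png',f['image'])
env.goto([.61,-.225,.2],[180,0,0])
f=grab('wrist');cv2.imwrite('pics/w4.png',f['image'])
for m,s in best(f,'coupling_white'): print(s,rect(f,m,.056))
print([(d['xyz'],d['score']) for d in env.search_frame(f,'coupling_white')])
g=cv2.cvtColor(f['image'],cv2.COLOR_BGR2GRAY)
a=np.hstack([cv2.imread('pics/w3.png'),f['image']]);cv2.imwrite('pics/w34.png',cv2.resize(a,(800,300)))
```

```text
down True [ 0.45723243 -0.31221546  0.040982  ] 11.849262005448223
t 13.1333
0.71 (array([ 0.6464, -0.2343]), 37, 37, 0.2, 1073)
[([0.6468, -0.2314, 0.0576], 0.79)]
```

View pics/w34.png

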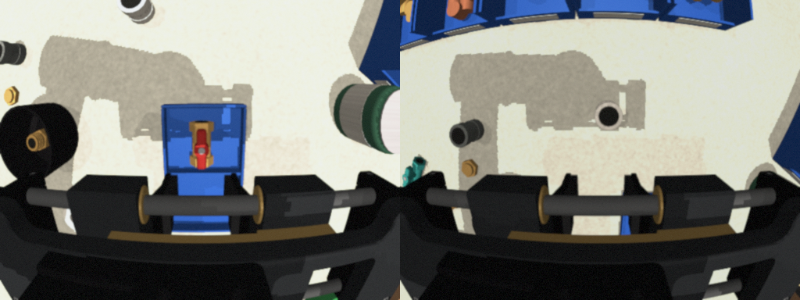

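Left view: the red valve is upright in the far blue compartment at (201,140). Right view: the white coupling stands at (609,116), clear of everything. Picking it up.

Run:
```python
from h import *
p=[.6464,-.2343]
pick(p,0,.030,.72,20)
env.move_straight([*p,.16])
f=grab('wrist');cv2.imwrite('pics/w5.png',f['image'])
s=env.read_state();print(s['opening']*87,s['finger_force'])
```

```text
grip z [ 0.64651778 -0.23437491  0.03018525] open mm 37.348961488935956 ff 19.991943896748126 hit False t 17.0083
37.03947941007508 19.995480068027973
```

View pics/w5.png

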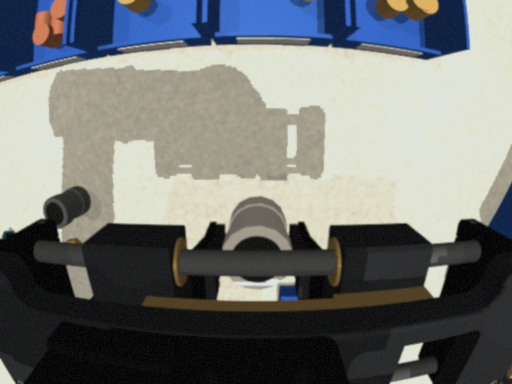

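The coupling is held upright at (257,240). Placing it in the near blue compartment, then looking at the yellow valve.

Run:
```python
from h import *
env.goto([.365,-.309,.16],[180,0,-1.8])
place([.365,-.309],-1.8,.034,.62)
f=grab('wrist');a=f['image']
env.gripper_to(.4)
env.goto([.455,.09,.2],[180,0,-49.7])
f=grab('wrist');b=f['image']
for m,s in best(f,'valve_yellow'): print(s,rect(f,m,.044))
m=hsvmask(f,(24,150,90),(34,255,255)); print('handle',rect(f,m,.052))
cv2.imwrite('pics/w67.png',cv2.resize(np.hstack([a,b]),(800,300)))
```

```text
down True [ 0.36523874 -0.30953811  0.03367754] 37.11051574589998
t 22.2417
0.96 (array([0.4736, 0.0803]), 58, 29, -54.6, 1209)
0.88 (array([0.5395, 0.1459]), 57, 38, -31.5, 1342)Traceback (most recent call last):
  File "<stdin>", line 9, in <module>
  File "h.py", line 16, in rect
    m=(l==1+np.argmax(s[1:,4])); v,u=np.nonzero(m)
            ~~~~~~~~~^^^^^^^^^
    return _wrapfunc(a, 'argmax', axis=axis, out=out, **kwds)
    return bound(*args, **kwds)
ValueError: attempt to get argmax of an empty sequence
```

Run:
```python
from h import *
f=grab('wrist');b=f['image']
M=best(f,'valve_yellow')[0][0]; v,u=np.nonzero(M); print(u.mean(),v.mean(),rect(f,M,.03))
h=cv2.cvtColor(b,cv2.COLOR_BGR2HSV)[M]; print(np.percentile(h,[5,25,50,75,95],axis=0))
for lo in (19,20,21,22):
    m=M&hsvmask(f,(lo,100,90),(36,255,255)); print(lo,rect(f,m,.052) if m.any() else None)
c=b[int(v.mean())-45:int(v.mean())+45,int(u.mean())-60:int(u.mean())+60]
cv2.imwrite('pics/w8.png',np.hstack([cv2.resize(b,(400,300)),cv2.resize(c,(400,300),interpolation=cv2.INTER_CUBIC)]))
```

```text
166.3159908186687 170.7452180566182 (array([0.5414, 0.1516]), 59, 39, -33.0, 1307)
[[ 67.3  29.   64. ]
 [ 86.  142.5  82. ]
 [ 87.  156.  100. ]
 [ 87.  162.  121. ]
 [ 88.  173.  133. ]]
19 None
20 None
21 None
22 None
```

View pics/w8.png

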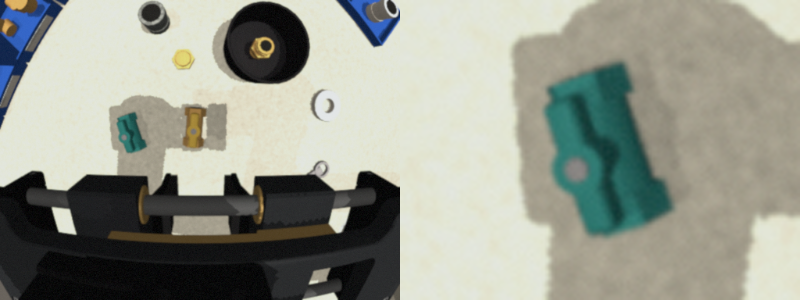

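The network listed the turquoise look-alike first this time; it's at (130,132) in the left panel. The yellow valve is at (193,127), in the arm's shadow. I'll select the mask near (0.47, 0.08).

Run:
```python
from h import *
f=grab('wrist');b=f['image']
for M,s in best(f,'valve_yellow'):
    r=rect(f,M,.03)
    if np.linalg.norm(r[0]-[.47,.08])>.03: continue
    print(r,rect(f,M,.044)); h=cv2.cvtColor(b,cv2.COLOR_BGR2HSV)[M]; print(np.percentile(h,[5,25,50,75,95],axis=0))
    v,u=np.nonzero(M); 
    c=b[int(v.mean())-36:int(v.mean())+36,int(u.mean())-48:int(u.mean())+48]
    print('crop origin',int(u.mean())-48,int(v.mean())-36)
    cv2.imwrite('pics/w9.png',cv2.convertScaleAbs(cv2.resize(c,(768,576),interpolation=cv2.INTER_CUBIC),alpha=1.6))
```

```text
(array([0.4728, 0.0824]), 61, 31, -54.3, 1242) (array([0.4739, 0.0804]), 58, 30, -54.3, 1242)
[[ 17.    62.05 104.  ]
 [ 18.   136.   123.  ]
 [ 19.   149.   137.  ]
 [ 22.   164.   156.  ]
 [ 22.   168.   165.  ]]
crop origin 200 126
```

View pics/w9.png

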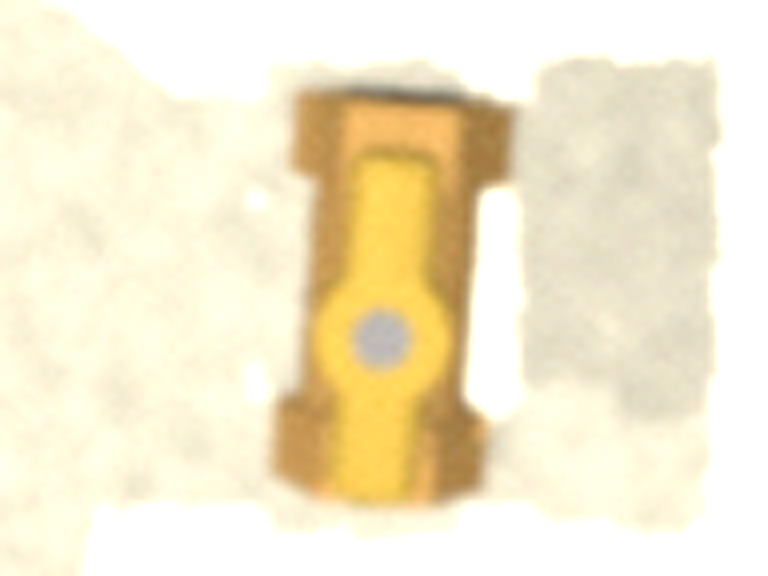

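The enlarged crop shows the yellow handle on a brass body, with its hub at crop (382,338), which is image pixel (247.7,168.2). The handle runs from (249.5,144.8) to (247,188.8). Grasping it and carrying it to the card tray.

Run:
```python
from h import *
f=grab('wrist')
P=ground(f,[[247.7,168.2],[249.5,144.8],[247,188.8]],.052)[:,:2]; print(P)
d=P[1]-P[2]; yaw=np.degrees(np.arctan2(d[1],d[0])); print(yaw,np.linalg.norm(d),P[1:].mean(0))
yaw=(yaw+90)%180-90
p=(P[0]+P[1:].mean(0))/2; assert np.linalg.norm(p-[.473,.080])<.008 and abs(yaw+54)<6
pick(p,yaw,.037,.5,30)
env.move_straight([*p,.16])
s=env.read_state();print(s['opening']*87,s['finger_force'])
env.goto([.434+.046,.325,.16],[180,0,3.6])
f=grab('wrist');cv2.imwrite('pics/w10.png',f['image'])
for m,s in best(f,'tray_card'): print(s,rect(f,m,.026))
print(env.read_state()['clock'])
```

```text
[[0.47143888 0.08365587]
 [0.48601072 0.06333012]
 [0.45756978 0.10144002]]
-53.26648842437541 0.04755261468553321 [0.47179025 0.08238507]
grip z [0.47193459 0.08319446 0.03712892] open mm 11.69142355761375 ff 32.63812121003866 hit False t 27.475
11.459903800207746 32.59266095235944
0.66 (array([0.4769, 0.3276]), 113, 112, 4.5, 7912)
29.5
```

View pics/w10.png

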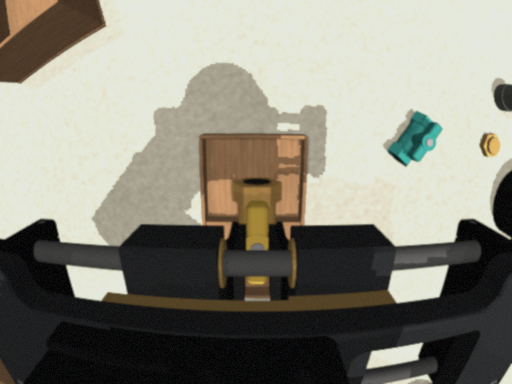

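The yellow valve is held level over the card tray. The tray's far rim corners are at (200,133) and (306,134), which I'll use to refine the placing spot.

Run:
```python
from h import *
f=grab('wrist')
C=ground(f,[[200,133],[306,134]],.026)[:,:2]; d=C[0]-C[1]; n=np.array([d[1],-d[0]])/np.linalg.norm(d)
yaw=np.degrees(np.arctan2(n[1],n[0])); ctr=C.mean(0)-n*.095; print(C,np.linalg.norm(d),n,ctr)
assert np.linalg.norm(ctr-[.434,.323])<.02
p=ctr+n*.046; print('place',p)
place(p,3.6,.041,.4)
f=grab('wrist');a=f['image']
env.goto([.45,-.07,.2],[180,0,0])
f=grab('wrist');b=f['image']
for m,s in best(f,'nipple'):
    v,u=np.nonzero(m);print(s,u.mean(),v.mean(),rect(f,m,.056))
for m,s in best(f,'pot'): print(s,rect(f,m,.08))
print([(d['xyz'],d['score']) for d in env.search_frame(f,'nipple')],ctr)
cv2.imwrite('pics/w11.png',np.hstack([cv2.resize(a,(400,300)),cv2.resize(b[100:244,160:352],(400,300),interpolation=cv2.INTER_CUBIC)]))
```

```text
[[0.52987305 0.38335897]
 [0.53513385 0.27728096]] 0.10620838053088187 [0.9987725  0.04953285] [0.43762006 0.32561434]
place [0.4835636  0.32789285]
down True [0.48364331 0.32832525 0.04102738] 11.6901441233803
t 32.5833
0.77 257.04963235294116 157.2610294117647 (array([ 0.4772, -0.0694]), 28, 26, 45.0, 544)
0.25 441.6092985318108 175.4127243066884 (array([ 0.4622, -0.2962]), 55, 52, -2.6, 1226)
[([0.4794, -0.0706, 0.0556], 0.88)] [0.43762006 0.32561434]
```

View pics/w11.png

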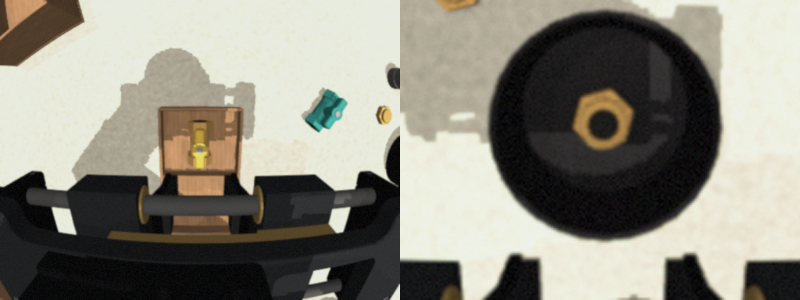

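Left: the yellow valve stands upright in the far card compartment at (200,145). Right: the nipple's bore is at crop (603,125), image pixel (257.4,160), and the pot rim's centre is at about (258.4,160).

Run:
```python
from h import *
f=grab('wrist')
n=ground(f,[[257.4,160]],.056)[0,:2]; c=ground(f,[[258.4,160]],.08)[0,:2]; print(n,c,n-c)
d=n-c; yaw=0 if abs(d[1])<.006 else (20 if d[0]*d[1]>0 else -20)
pick(n,yaw,.043,.5,25)
env.move_straight([*n,.19])
s=env.read_state();print(yaw,s['opening']*87,s['finger_force'])
f=grab('wrist');cv2.imwrite('pics/w12.png',f['image'])
```

```text
[ 0.47427317 -0.07002399] [ 0.47792452 -0.07094141] [-0.00365135  0.00091742]
grip z [ 0.47447534 -0.07000821  0.04323849] open mm 22.955986564688573 ff 25.000105798244476 hit False t 36.8
0 23.02594873128641 24.996075332164764
```

View pics/w12.png

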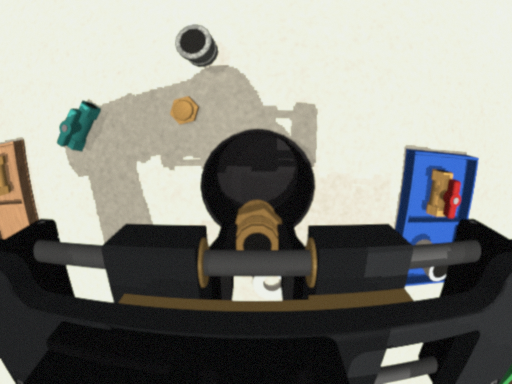

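The nipple is clear of the pot, but the grip reads 23 mm on a 25 mm end. Checking its centring and tilt before I place it.

Run:
```python
from h import *
env.goto([.3917,.3233,.19],[180,0,2.8])
f=grab('wrist'); s=env.read_state(); print(s['position'],s['opening']*87)
print(ground(f,[[257,240]],s['position'][2]+.013), ground(f,[[257,200]],s['position'][2]-.02))
g=grab('side'); c=g['image']
for m,sc in best(g,'nipple'):
    v,u=np.nonzero(m);print(sc,u.min(),u.max(),v.min(),v.max())
Rm=R.from_euler('xyz',g['orientation'],degrees=True)
q=Rm.inv().apply(s['position']-g['position'])*[1,-1,-1]; u,v=int(g['cx']+g['fx']*q[0]/q[2]),int(g['cy']+g['fy']*q[1]/q[2]);print(u,v)
A=c[max(v-45,0):v+45,max(u-60,0):u+60]; B=f['image'][170:314,160:352]
cv2.imwrite('pics/w13.png',np.hstack([cv2.resize(A,(400,300),interpolation=cv2.INTER_CUBIC),cv2.resize(B,(400,300),interpolation=cv2.INTER_CUBIC)]))
```

```text
[0.39214259 0.32241217 0.18993654] 23.03496698568312
[[0.39576737 0.32244566 0.20293654]] [[0.40894546 0.32306886 0.16993654]]
0.49 283 299 211 233
292 214
```

View pics/w13.png

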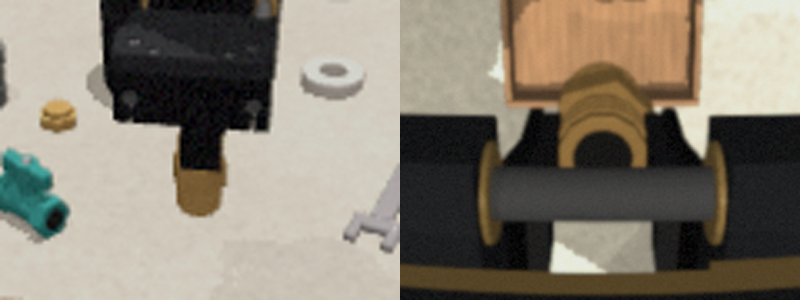

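In the side view (left) the nipple hangs upright under the fingers at (200,190), and in the wrist view it is centred to within about 4 mm. Placing it, then checking both trays from the top.

Run:
```python
from h import *
place([.389,.3233],2.8,.041,.45)
f=grab('wrist');w=f['image']
env.goto([.3,.45,.3],[180,0,0]) if env.inverse_kinematics([.3,.45,.3],[180,0,0]) is not None else None
f=grab('top');b=f['image']; g=grab('side')['image']
cv2.imwrite('pics/fin.png',np.vstack([np.hstack([cv2.resize(b,(400,300)),cv2.resize(w,(400,300))]),np.hstack([cv2.resize(b[200:305,365:445],(228,300),interpolation=2),cv2.resize(b[185:290,85:165],(228,300),interpolation=2),cv2.resize(g[90:330,130:405],(344,300))])]))
print(env.read_state()['clock'])
```

```text
down True [0.38919289 0.32363444 0.04096168] 23.299026096089957
t 42.6333
43.625
```

View pics/fin.png

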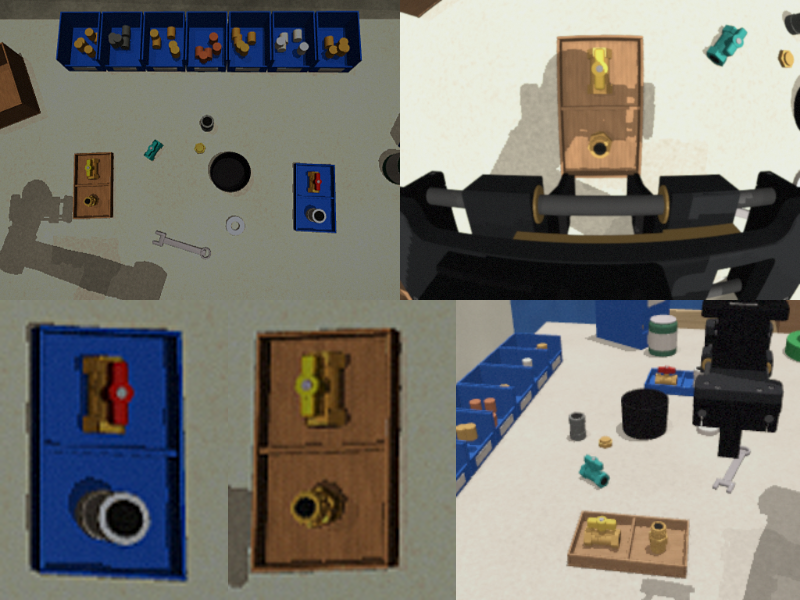

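All four pieces are upright, one per compartment: red valve and white coupling in the blue tray, yellow valve and nipple in the card tray. The grey coupling, cap and turquoise valve haven't moved, so I'm handing in.

```bash
python3 -c "
from workcell import env
print(env.close_job())"
```

```text
the job is handed in; nothing more can be done
None
```

The job is handed in at about 44 s on the clock: the red valve and white coupling are in the blue tray, the yellow valve and brass nipple are in the cardboard tray, each upright in its own compartment, and the grey coupling, cap and turquoise look-alike were left untouched.

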